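Fetch the boxed-in pot of flakes from the pigment tray

ROBOT

A 6-joint arm with a two-finger parallel gripper is mounted at the origin on the work surface. World frame = base frame: x ahead of the robot, y to its left, z up, the work surface at z = 0. Lengths are in mm, angles in rad, forces in N, time in s.
With the tool pointing down it reaches from about 400 to 925 mm from the base axis. Payload 3.4 kg.
Tool frame: the origin (TCP) lies at the very end of the fingers, on their centre line; the grasp point (between the pads) lies 19 mm behind it; z points along the fingers, y is the line along which they close (so a half turn about z gives the same grasp; the last joint's range is limited). The gripper opens to 85 mm and grips with 20 to 120 N. Pads are 22 mm wide; open, the fingers measure 114 mm over their backs; the gripper's body (76 mm by 85 mm) begins 54 mm behind the grasp point. The pads swing forward as they close: fully open they stand 13 mm farther back than shut.
Start: joints at [-1.371, 0.307, 1.506, -0, 1.328, -0.073], TCP at [154.897, -553.749, 231.305] pointing down, gripper open.
Joint ranges: [-3.12, 3.12], [-1.05, 2.28], [0.14, 2.33], [-1.42, 4.57], [0.1, 2.73], [-2.68, 2.68]. Speed limits (rad/s): [2.57, 2.57, 3.14, 3.14, 3.14, 3.14].

INTERFACE

Orientations are given as a unit quaternion [w, x, y, z].
In Python, from plant import arm, get_image, camera_info, workorder gives the robot as it stands.
- The arm moves only by the shell command python3 -m pendant 'ROWS' [FORCE]. ROWS is JSON, a list of rows, each a list of 7 numbers: the shift along the tool's x, y, z in units of 50 cm (1.0 is 50 cm), then the turn, a rotation vector about the tool's x, y, z in units of 45 degrees (1.0 is 45 degrees), then the closure, from -1 (fully open) to 1 (shut). In form: [[dx, dy, dz, wx, wy, wz, gripper], ...]. A call has 1 to 10 rows; each row shifts and turns the commanded pose from where the row before left it, along the tool's axes as they then stand; what a row does not reach is not made up. A row lasts 1/12 s, in which the tool goes at most 41.7 mm and 7.16 degrees, less where a joint would pass 70% of its speed; a pose out of reach is approached as far as the arm can. A call with a number of a shift or a turn outside -1 to 1 is refused whole. A call with a gripper value outside its range is refused whole. The fingers move at their own pace and stop on an object; FORCE is the grip in N (left out, the last holds). Time passes only in rows, so rows that do not move let the fingers close. It gives the time, the measured TCP pose, the force, the opening and the grip force at its end, in the units of the state.
- arm.observe(): the state, without advancing time (a new reading comes with each control period).
- get_image(name): name is "scene" or "top"; returns the picture (384x512x3 uint8, red, green, blue); there is no depth.
- camera_info(name): a dict with "mtx" (3x3 intrinsics, pixels), "R" (3x3) and "t" (3): a world point X has camera coordinates R X + t. Camera axes: x right, y down, z forward; pixel columns grow to the right and rows downward; lengths in mm; the calibration is good to about 2 mm. A picture is of the moment at which its call begins. camera_info takes no time and is no camera call.
- workorder.finish_job(): hands the job in; it is judged then, once.
The state is a dict: "clock": time; "joint_positions": joint angles; "dq": joint speeds; "tau": joint torques, N m; "tcp_pos": TCP position; "orientation": TCP orientation; "ft_force": force on the tool from outside, world axes, zero at the start; "torque": the same for the moment, N m; "opening": finger opening in mm; "grip_force": force on a finger pad.
Only numpy, scipy, OpenCV 4.12 (cv2) and the standard library are available. Lean on these libraries where they do the work, as an engineer would, in place of code of your own. Each camera call takes 0.05 s, during which the arm holds its last target. There are 200 camera calls.

TASK

Get the gold-lidded pot of flakes out from among the three bottles on the round white tray: first clear the blue, green and red bottles to the grey mat, and only when all three stand there take the pot and set it in the middle of the cork coaster. Then put the bottles back on the tray, each in the middle of the disc of its own colour. Keep the bottles and the pot upright all the while.

Things in the scene. Friction and masses are not known exactly. Their poses are not given: they have to be found in the camera images.
- blue_bottle_center (a point): blue dropper bottle, loose, about 45 g, upright: blue cylindrical body 32 mm in diameter to 50 mm above its foot, then a sloping shoulder up to 58 mm and a white cap 18 mm in diameter with a thin nozzle; 78 mm tall in all. This point is on its axis half-way up, 39 mm above its foot; z is up when it stands. Round: grasp from above across the body at any yaw that is clear. At the start it stands on the disc of its own colour, about 54 mm from the pot's axis
- green_bottle_center (a point): green dropper bottle, loose, about 45 g, upright: green cylindrical body 32 mm in diameter to 50 mm above its foot, then a sloping shoulder up to 58 mm and a white cap 18 mm in diameter with a thin nozzle; 78 mm tall in all. This point is on its axis half-way up, 39 mm above its foot; z is up when it stands. Round: grasp from above across the body at any yaw that is clear. At the start it stands on the disc of its own colour, about 54 mm from the pot's axis
- red_bottle_center (a point): red dropper bottle, loose, about 45 g, upright: red cylindrical body 32 mm in diameter to 50 mm above its foot, then a sloping shoulder up to 58 mm and a white cap 18 mm in diameter with a thin nozzle; 78 mm tall in all. This point is on its axis half-way up, 39 mm above its foot; z is up when it stands. Round: grasp from above across the body at any yaw that is clear. At the start it stands on the disc of its own colour, about 54 mm from the pot's axis
- pot_center (a point): pot of flakes, loose, about 110 g, upright: cream cylinder 50 mm in diameter and 48 mm tall with a gold lid (its top 16 mm). This point is on its axis half-way up, 24 mm above its foot; z is up when it stands. At the start it stands in the middle of the round white tray (180 mm in diameter, fixed, 10 mm thick), with the three bottles evenly around it, about 13 mm away, so that fingers do not fit beside it until they are cleared
- blue_disc: thin blue disc fixed on the round tray, 52 mm in diameter, 2 mm thick: the place of the blue bottle. Origin at the centre of its underside, on the tray's top (10 mm above the table); a bottle on it has its foot 12 mm above the table
- green_disc: thin green disc fixed on the round tray, 52 mm in diameter, 2 mm thick: the place of the green bottle. Origin at the centre of its underside, on the tray's top (10 mm above the table); a bottle on it has its foot 12 mm above the table
- red_disc: thin red disc fixed on the round tray, 52 mm in diameter, 2 mm thick: the place of the red bottle. Origin at the centre of its underside, on the tray's top (10 mm above the table); a bottle on it has its foot 12 mm above the table
- mat: dark grey rectangular mat, fixed on the table to the left or right of the tray: the side area. 200 mm along its x, 110 mm along its y, 3 mm thick; origin at the centre of its underside, z up. The bottles may stand anywhere on it
- coaster: round cork coaster with a black rim, fixed on the table on the other side of the tray from the mat, 90 mm in diameter, 5 mm thick: the place for the pot. Origin at the centre of its underside

How it is judged (in metres and radians):
On the way, in this order (a step that is already met when the one before it is completed fails the run):
1. all three bottles stand upright on the grey mat, the pot still in its place on the tray (within 25 mm) (x of blue_bottle_center in the frame of mat between -0.095 and 0.095 m and y of blue_bottle_center in the frame of mat between -0.05 and 0.05 m and height (world z) of blue_bottle_center between 0.037 and 0.048 m and angle between each of blue_bottle_center, green_bottle_center, red_bottle_center's own z axis and vertical below 0.12 rad and linear speed of each of blue_bottle, green_bottle, red_bottle below 0.03 m/s and x of green_bottle_center in the frame of mat between -0.095 and 0.095 m and y of green_bottle_center in the frame of mat between -0.05 and 0.05 m and height (world z) of green_bottle_center between 0.037 and 0.048 m and x of red_bottle_center in the frame of mat between -0.095 and 0.095 m and y of red_bottle_center in the frame of mat between -0.05 and 0.05 m and height (world z) of red_bottle_center between 0.037 and 0.048 m and distance of pot_center from where it was at the start of the episode below 0.025 m), for 0.2 s.
2. the pot stands in the middle of the cork coaster (within 15 mm), the three bottles still on the mat (horizontal distance between pot_center and coaster below 0.015 m and height (world z) of pot_center between 0.025 and 0.034 m and angle between each of pot_center, blue_bottle_center, green_bottle_center, red_bottle_center's own z axis and vertical below 0.12 rad and linear speed of each of pot, blue_bottle, green_bottle, red_bottle below 0.03 m/s and x of blue_bottle_center in the frame of mat between -0.095 and 0.095 m and y of blue_bottle_center in the frame of mat between -0.05 and 0.05 m and height (world z) of blue_bottle_center between 0.037 and 0.048 m and x of green_bottle_center in the frame of mat between -0.095 and 0.095 m and y of green_bottle_center in the frame of mat between -0.05 and 0.05 m and height (world z) of green_bottle_center between 0.037 and 0.048 m and x of red_bottle_center in the frame of mat between -0.095 and 0.095 m and y of red_bottle_center in the frame of mat between -0.05 and 0.05 m and height (world z) of red_bottle_center between 0.037 and 0.048 m), for 0.2 s.
At the end, for the whole second after the job is handed in: Each bottle stands upright, at rest and released on the disc of its own colour, its axis within 12 mm of the disc's centre; the gold-lidded pot stands upright and at rest on the cork coaster, its axis within 15 mm of the coaster's centre (horizontal distance between blue_bottle_center and blue_disc below 0.012 m and height (world z) of blue_bottle_center between 0.046 and 0.057 m and angle between each of blue_bottle_center, green_bottle_center, red_bottle_center, pot_center's own z axis and vertical below 0.12 rad and linear speed of each of blue_bottle, green_bottle, red_bottle, pot below 0.03 m/s and horizontal distance between green_bottle_center and green_disc below 0.012 m and height (world z) of green_bottle_center between 0.046 and 0.057 m and horizontal distance between red_bottle_center and red_disc below 0.012 m and height (world z) of red_bottle_center between 0.046 and 0.057 m and horizontal distance between pot_center and coaster below 0.015 m and height (world z) of pot_center between 0.025 and 0.034 m); the robot touches nothing.
It fails at once if a bottle or the pot is tipped by more than about 35 degrees (angle between any of blue_bottle_center, green_bottle_center, red_bottle_center, pot_center's own z axis and vertical above 0.6 rad).
It also fails if it takes over 144 s, if anything falls off the work surface, if the arm or the gripper's body presses on something with over 40 N, if the wrist force passes 120 N, or if a joint passes its speed limit or range.

## Working session

There is one attempt and no reset: what is moved stays moved. The work goes in short steps, Python scripts to look and compute and a shell command to move; the robot and the scene stay as the last step left them, time stands still between calls to the robot, and variables do not carry over. Pictures are saved under pics/ and viewed, at most 14 in all, crops included, and the job is handed in when it is done.

```bash
mkdir -p pics; python3 - <<'E'
from plant import arm,get_image,camera_info
import cv2
s=arm.observe();print({k:s[k] for k in('clock','tcp_pos','orientation','opening')})
for n in("top","scene"):
    cv2.imwrite(f"pics/{n}0.png",cv2.cvtColor(get_image(n),cv2.COLOR_RGB2BGR));c=camera_info(n);print(n,c)
E
```

```text
{'clock': 0.0, 'tcp_pos': array([ 154.75059564, -553.05675065,  230.40849672]), 'orientation': array([-1.00809206e-03,  9.90711685e-01,  1.35975496e-01, -7.14288697e-05]), 'opening': 85.21029411050995}
top {'mtx': array([[361.76250761,   0.        , 260.50013132],
       [  0.        , 361.76250761, 189.18043888],
       [  0.        ,   0.        ,   1.        ]]), 'R': array([[ 0.02510528, -0.99910929, -0.03391678],
       [-0.99520114, -0.0217686 , -0.09539819],
       [ 0.09457489,  0.03614901, -0.99486122]]), 't': array([ 10.11879211, 559.27795802, 813.35337302])}
scene {'mtx': array([[436.16423625,   0.        , 260.48881824],
       [  0.        , 436.16423625, 199.50218125],
       [  0.        ,   0.        ,   1.        ]]), 'R': array([[-0.82736105,  0.56148293, -0.01451292],
       [ 0.48554734,  0.70200133, -0.52099704],
       [-0.28234285, -0.43809936, -0.8534351 ]]), 't': array([ 472.36280375, -242.26300429, 1191.42092459])}
```

View pics/top0.png

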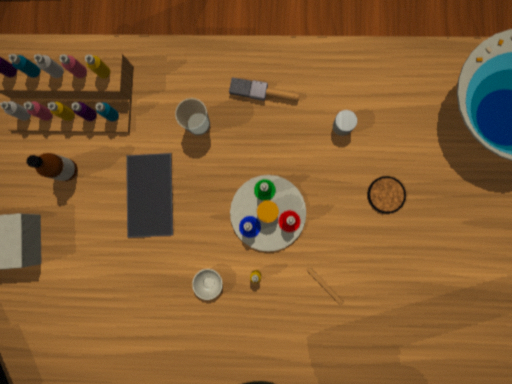

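View pics/scene0.png

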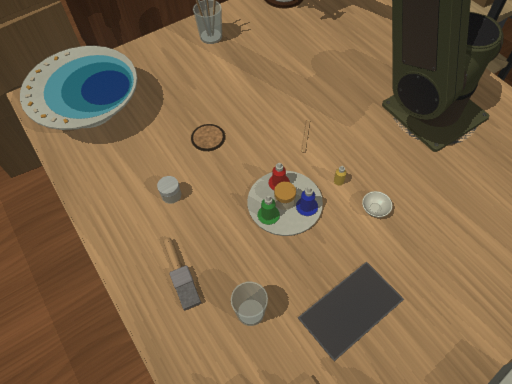

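Top view: the tray is around (268,213), with blue (249,227), green (264,189), red (289,221) and the pot lid (267,211). The mat is at (150,195) and the coaster at (387,195). A white vessel at (193,115) and a small bowl at (207,284) are the neighbours to avoid.

```bash
cat > h.py <<'E'
import cv2,numpy as np
from plant import arm,get_image,camera_info
def grab(n,f=None):
    im=cv2.cvtColor(get_image(n),cv2.COLOR_RGB2BGR)
    if f: cv2.imwrite(f"pics/{f}.png",im)
    return im
def ray(n,p,z):
    c=camera_info(n);C=-c["R"].T@c["t"];d=c["R"].T@np.linalg.solve(c["mtx"],[p[0],p[1],1.])
    return (C+d*(z-C[2])/d[2]).round(1)
def hsv(im):return cv2.cvtColor(im,cv2.COLOR_BGR2HSV)
RNG=dict(blue=[(110,120,60),(130,255,255)],green=[(50,120,40),(85,255,255)],red=[(172,150,60),(180,255,255)],gold=[(15,190,150),(26,255,255)])
def mask(im,k):
    h=hsv(im);m=cv2.inRange(h,*map(np.array,RNG[k]))
    if k=="red": m|=cv2.inRange(h,np.array((0,170,60)),np.array((6,255,255)))
    return m
def blob(m,win):
    x0,y0,x1,y1=win;w=np.zeros_like(m);w[y0:y1,x0:x1]=m[y0:y1,x0:x1]
    cs,_=cv2.findContours(w,cv2.RETR_EXTERNAL,cv2.CHAIN_APPROX_NONE);return max(cs,key=cv2.contourArea) if cs else None
def cen(c):
    M=cv2.moments(c);return M['m10']/M['m00'],M['m01']/M['m00']
E
python3 - <<'E'
from h import *
for n,W in(("top",(200,160,330,270)),("scene",(230,150,340,245))):
    im=cv2.imread(f"pics/{n}0.png");h=hsv(im)
    c=blob(mask(im,"gold"),W);print(n,"pot",cv2.contourArea(c),ray(n,cen(c),58))
    w=cv2.inRange(h,np.array((0,0,120)),np.array((180,70,255)))
    for k in("blue","green","red"):
        m=mask(im,k);c=blob(m,W);x,y,ww,hh=cv2.boundingRect(c)
        f=np.zeros_like(m);cv2.drawContours(f,[cv2.convexHull(c)],-1,255,-1)
        cap=blob(w&f,W);print(k,(x,y,ww,hh),cv2.contourArea(c),"cap",cv2.contourArea(cap),np.round(cen(cap),1),ray(n,cen(cap),76), "rect->",ray(n,(x+ww/2,y+hh/2),35))
    # tray
    t=cv2.convexHull(blob(w,W));e=cv2.fitEllipse(t);print("tray",e,ray(n,e[0],10))
    g=cv2.inRange(h,np.array((0,0,20)),np.array((180,255,75)))
    W2,W3=((120,145,180,245),(360,165,415,225)) if n=="top" else ((290,255,410,365),(180,115,235,160))
    r=cv2.minAreaRect(blob(g,W2));print("mat",[ray(n,p,3)[:2] for p in cv2.boxPoints(r)],ray(n,r[0],3))
    e=cv2.fitEllipse(cv2.convexHull(blob(g,W3)));print("coaster",e,ray(n,e[0],5))
a=cv2.imread("pics/top0.png")[160:270,210:330];b=cv2.imread("pics/scene0.png")[150:245,230:340]
b=cv2.resize(b,(120,110));cv2.imwrite("pics/crop0.png",cv2.resize(np.hstack([a,b]),None,fx=3.3,fy=3.3))
E
```

```text
top pot 321.0 [507.6   5.8  58. ]
blue (239, 216, 22, 22) 335.0 cap 29.5 [247.3 225.2] [475.2  48.2  76. ] rect-> [471.   44.7  35. ]
green (254, 179, 22, 21) 316.5 cap 22.0 [263.7 185.4] [562.6  14.6  76. ] rect-> [557.6  12.6  35. ]
red (279, 211, 21, 21) 328.5 cap 23.0 [290.5 219.4] [490. -45.  76.] rect-> [485.7 -44.9  35. ]
tray ((267.6702575683594, 212.7890167236328), (75.12777709960938, 75.30162048339844), 156.36224365234375) [505.1   5.6  10. ]
mat [array([638.6, 353.7]), array([642.7, 245.2]), array([446. , 231.8]), array([441.2, 337.9])] [541. 292.   3.]
coaster ((386.2041015625, 194.62779235839844), (37.26600646972656, 38.23934555053711), 99.46331787109375) [ 554.6 -272.1    5. ]Traceback (most recent call last):
  File "<stdin>", line 4, in <module>
cv2.error: OpenCV(4.12.0) /io/opencv/modules/imgproc/src/shapedescr.cpp:315: error: (-215:Assertion failed) npoints >= 0 && (depth == CV_32F || depth == CV_32S) in function 'contourArea'
```

```bash
python3 - <<'E'
from h import *
n="scene";W=(230,150,340,245);im=cv2.imread("pics/scene0.png");h=hsv(im)
g=cv2.inRange(h,np.array((12,170,100)),np.array((26,255,255)));c=blob(g,(270,178,300,205));print("pot",cv2.contourArea(c),ray(n,cen(c),56))
w=cv2.inRange(h,np.array((0,0,110)),np.array((180,70,255)))
e=cv2.fitEllipse(cv2.convexHull(blob(w,W)));print("tray",e,ray(n,e[0],10))
for k in("blue","green","red"):
    x,y,ww,hh=cv2.boundingRect(blob(mask(im,k),W));print(k,(x,y,ww,hh),"foot",ray(n,(x+ww/2,y+hh-1),12))
k=cv2.inRange(h,np.array((0,0,0)),np.array((180,255,75)))
r=cv2.minAreaRect(blob(k,(290,255,410,365)));print("mat",[ray(n,p,3)[:2] for p in cv2.boxPoints(r)],ray(n,r[0],3))
e=cv2.fitEllipse(cv2.convexHull(blob(k,(180,115,235,160))));print("coaster",ray(n,e[0],5))
E
python3 -m pendant '[[0,0,0,0,0,-0.15,-1],[0,0,0,0,0,-0.15,-1],[0,0,0,0,0,-0.15,-1],[0,0,0,0,0,-0.15,-1],[0,0,0,0,0,-0.15,-1],[0,0,0,0,0,-0.15,-1],[0,0,0,0,0,-0.15,-1],[0,0,0,0,0,-0.15,-1],[0,0,0,0,0,-0.15,-1],[0,0,0,0,0,-0.15,-1]]' 40
python3 -m pendant '[[0,0,0,0,0,-0.15,-1],[0.0635,0.0415,0,0,0,0,-1],[0.0635,0.0415,0,0,0,0,-1],[0.0635,0.0415,0,0,0,0,-1],[0.0635,0.0415,0,0,0,0,-1],[0.0635,0.0415,0,0,0,0,-1],[0.0635,0.0415,0,0,0,0,-1],[0.0635,0.0415,0,0,0,0,-1],[0.0635,0.0415,0,0,0,0,-1]]'
python3 -m pendant '[[0.0635,0.0415,0,0,0,0,-1],[0.0635,0.0415,0,0,0,0,-1],[0.0635,0.0415,0,0,0,0,-1],[0.0635,0.0415,0,0,0,0,-1],[0.0635,0.0415,0,0,0,0,-1],[0.0635,0.0415,0,0,0,0,-1],[0.0635,0.0415,0,0,0,0,-1],[0.0635,0.0415,0,0,0,0,-1],[0,0,0,0,0,0,-1],[0,0,0,0,0,0,-1]]'
```

```text
clock: 0.93
tcp_pos: [154.8, -553.3, 230.7]
orientation: [-0.001, 0.746, 0.666, 0.0]
ft_force: [0.0, 0.5, 0.3]
opening: 85.1
grip_force: 0.0
clock: 1.68
tcp_pos: [321.8, -298.2, 231.1]
orientation: [-0.0, 0.708, 0.706, 0.0]
ft_force: [1.4, -0.9, 0.3]
opening: 85.2
grip_force: 0.0
clock: 2.52
tcp_pos: [488.5, -44.7, 230.8]
orientation: [-0.0, 0.706, 0.708, -0.0]
ft_force: [0.3, -0.3, -0.1]
opening: 85.6
grip_force: 0.0Traceback (most recent call last):
  File "<stdin>", line 3, in <module>
  File "h.py", line 20, in cen
    M=cv2.moments(c);return M['m10']/M['m00'],M['m01']/M['m00']
                            ~~~~~~~~^~~~~~~~~
ZeroDivisionError: float division by zero
```

```bash
python3 - <<'E'
from h import *
n="scene";W=(230,150,340,245);im=cv2.imread("pics/scene0.png");h=hsv(im)
print("lid hsv",h[191,285],h[186,285])
w=cv2.inRange(h,np.array((0,0,110)),np.array((180,70,255)))
e=cv2.fitEllipse(cv2.convexHull(blob(w,W)));print("tray",e,ray(n,e[0],10))
for k in("blue","green","red"):
    x,y,ww,hh=cv2.boundingRect(blob(mask(im,k),W));print(k,(x,y,ww,hh),"foot",ray(n,(x+ww/2,y+hh-1),12))
k=cv2.inRange(h,np.array((0,0,0)),np.array((180,255,75)))
r=cv2.minAreaRect(blob(k,(290,255,410,365)));print("mat",[ray(n,p,3)[:2] for p in cv2.boxPoints(r)],ray(n,r[0],3))
e=cv2.fitEllipse(cv2.convexHull(blob(k,(180,115,235,160))));print("coaster",ray(n,e[0],5))
a=cv2.imread("pics/top0.png")[160:270,210:330];b=grab("scene","s1")[120:250,210:370]
cv2.imwrite("pics/crop0.png",np.hstack([cv2.resize(a,(390,358)),cv2.resize(b,(400,358))]))
E
```

```text
lid hsv [ 18 166 166] [ 18 166 167]
tray ((284.12872314453125, 203.08230590820312), (64.24970245361328, 74.69046783447266), 97.11126708984375) [510.7  11.4  10. ]
blue (296, 192, 22, 24) foot [486.7  68.7  12. ]
green (258, 200, 21, 24) foot [572.3  35.2  12. ]
red (269, 167, 20, 23) foot [498.5 -26.9  12. ]
mat [array([643.3, 248. ]), array([438.6, 232.3]), array([442.5, 344.7]), array([636.9, 352.4])] [543.7 295.9   3. ]
coaster [ 556.2 -269.5    5. ]
```

View pics/crop0.png

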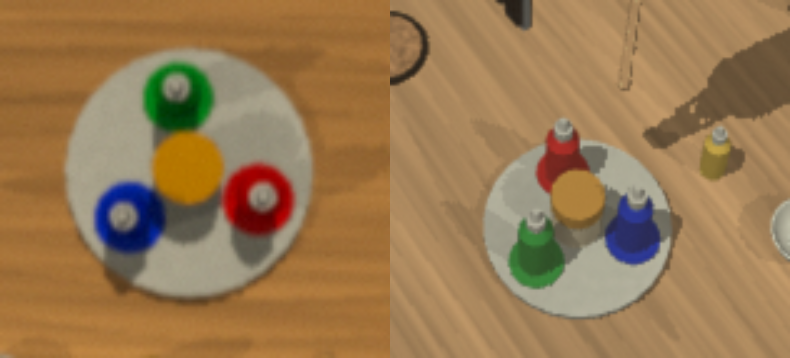

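The left half (top view) shows each bottle in the middle of its disc. In the right half the open fingers are just above the red bottle and clear of it. I'm lowering onto red.

```bash
python3 -m pendant '[[0.002,0,0.06,0,0,0,-1],[0,0,0.07,0,0,0,-1],[0,0,0.07,0,0,0,-1],[0,0,0.07,0,0,0,-1],[0,0,0.06,0,0,0,-1],[0,0,0.05,0,0,0,-1],[0,0,0.03,0,0,0,-1],[0,0,0,0,0,0,-1],[0,0,0,0,0,0,-1]]' 40
python3 - <<'E'
from h import *
cv2.imwrite("pics/c1.png",cv2.resize(np.hstack([grab("top")[140:280,190:350],grab("scene")[110:250,210:370]]),None,fx=2.5,fy=2.5))
E
```

```text
clock: 3.32
tcp_pos: [486.5, -46.6, 25.8]
orientation: [-0.001, 0.709, 0.706, -0.001]
ft_force: [-0.1, -0.3, 0.1]
opening: 85.5
grip_force: 0.0
```

View pics/c1.png

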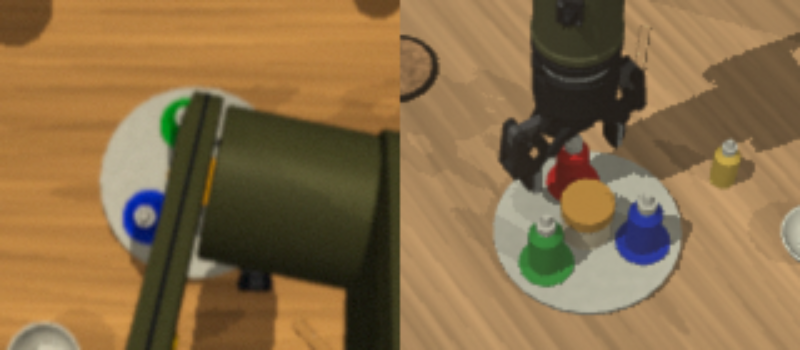

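The fingers straddle red and stay clear of the pot. Next I close and lift.

```bash
python3 -m pendant '[[0,0,0,0,0,0,1],[0,0,0,0,0,0,1],[0,0,0,0,0,0,1],[0,0,0,0,0,0,1],[0,0,0,0,0,0,1],[0,0,0,0,0,0,1],[0,0,0,0,0,0,1],[0,0,0,0,0,0,1]]' 30
python3 -m pendant '[[0,0,0,0,0,0,1],[0,0,-0.02,0,0,0,1],[0,0,-0.04,0,0,0,1],[0,0,-0.06,0,0,0,1],[0,0,-0.07,0,0,0,1],[0,0,-0.06,0,0,0,1],[0,0,-0.03,0,0,0,1],[0,0,0,0,0,0,1]]'
```

```text
clock: 4.08
tcp_pos: [488.3, -45.4, 27.0]
orientation: [0.0, 0.708, 0.707, 0.0]
ft_force: [-1.2, -0.4, 5.1]
opening: 31.2
grip_force: 29.4
clock: 4.75
tcp_pos: [490.8, -45.8, 170.3]
orientation: [0.004, 0.708, 0.707, 0.002]
ft_force: [0.1, 0.1, -0.6]
opening: 31.2
grip_force: 29.9
```

```bash
python3 -m pendant '[[0.03,0,0,0,0,0,1],[0.06,-0.004,0,0,0,0,1],[0.08,-0.004,0,0,0,0,1],[0.08,-0.004,0,0,0,0,1],[0.08,-0.004,0,0,0,0,1],[0.08,-0.004,0,0,0,0,1],[0.08,-0.004,0,0,0,0,1],[0.08,-0.004,0,0,0,0,1],[0.06,-0.004,0,0,0,0,1],[0.034,0,0,0,0,0,1]]'
python3 -m pendant '[[0,0,0.03,0,0,0,1],[0,0,0.06,0,0,0,1],[0,0,0.07,0,0,0,1],[0,0,0.06,0,0,0,1],[0,0,0.04,0,0,0,1],[0,0,0.02,0,0,0,1],[0,0,0.01,0,0,0,1],[0,0,0,0,0,0,1],[0,0,0,0,0,0,1]]'
python3 - <<'E'
from h import *
cv2.imwrite("pics/c2.png",cv2.resize(np.hstack([grab("top")[120:260,100:260],grab("scene")[220:360,270:430]]),None,fx=2.5,fy=2.5))
E
```

```text
clock: 5.58
tcp_pos: [471.1, 290.0, 164.6]
orientation: [-0.001, 0.707, 0.707, -0.001]
ft_force: [0.0, 0.2, -0.5]
opening: 31.4
grip_force: 29.9
clock: 6.33
tcp_pos: [473.1, 286.8, 21.7]
orientation: [0.0, 0.708, 0.706, 0.0]
ft_force: [-0.2, 0.1, 0.2]
opening: 30.8
grip_force: 29.9
```

View pics/c2.png

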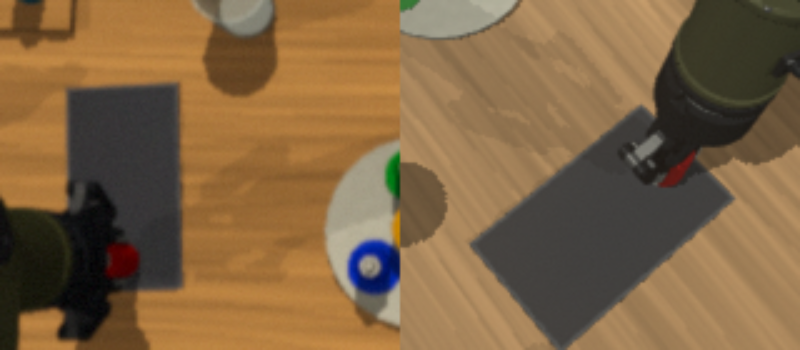

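Red is upright just above the near end of the mat, well inside the edges. I'll lower the last bit, release, and go on to blue.

```bash
python3 -m pendant '[[0,0,0.004,0,0,0,1],[0,0,0.004,0,0,0,1],[0,0,0,0,0,0,1],[0,0,0,0,0,0,0.2],[0,0,0,0,0,0,0],[0,0,0,0,0,0,-0.5],[0,0,0,0,0,0,-1],[0,0,0,0,0,0,-1],[0,0,0,0,0,0,-1],[0,0,0,0,0,0,-1]]'
python3 -m pendant '[[0,0,-0.03,0,0,0,-1],[0,0,-0.07,0,0,0,-1],[0,0,-0.08,0,0,0,-1],[0,0,-0.07,0,0,0,-1],[0,0,-0.04,0,0,0,-1],[-0.06,0,0,0,0,0,-1],[-0.08,0,0,0,0,0,-1],[-0.08,0,0,0,0,0,-1],[-0.08,0.002,0,0,0,0,-1],[-0.08,0,0,0,0,0,-1]]'
python3 -m pendant '[[-0.06,0,0,0,0,0,-1],[-0.04,0,0,0,0,0,-1],[0,0,0.06,0,0,0,-1],[0,0,0.07,0,0,0,-1],[0,0,0.07,0,0,0,-1],[0,0,0.03,0,0,0,-1],[0,0,0,0,0,0,-1],[0,0,0,0,0,0,-1]]'
python3 - <<'E'
from h import *
cv2.imwrite("pics/c3.png",cv2.resize(np.hstack([grab("top")[140:280,120:320],grab("scene")[160:300,230:430]]),None,fx=2,fy=2))
E
```

```text
clock: 7.27
tcp_pos: [472.6, 286.6, 17.3]
orientation: [-0.0, 0.708, 0.706, -0.0]
ft_force: [1.3, 0.1, -1.4]
opening: 85.6
grip_force: 0.0
clock: 8.1
tcp_pos: [472.9, 95.1, 162.5]
orientation: [0.0, 0.707, 0.707, 0.0]
ft_force: [0.2, 0.8, -0.5]
opening: 85.2
grip_force: 0.0
clock: 8.77
tcp_pos: [472.4, 46.5, 46.7]
orientation: [-0.001, 0.708, 0.706, -0.001]
ft_force: [0.7, -0.5, -0.3]
opening: 85.6
grip_force: 0.0
```

View pics/c3.png

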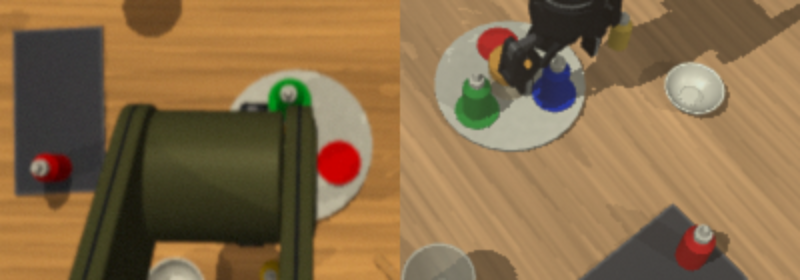

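Red stands upright on the mat. The fingers are around blue, with the near one beside the pot, so I nudge 2 mm away from the pot as I descend.

```bash
python3 -m pendant '[[0.004,0,0.02,0,0,0,-1],[0,0,0.022,0,0,0,-1],[0,0,0,0,0,0,-1],[0,0,0,0,0,0,1],[0,0,0,0,0,0,1],[0,0,0,0,0,0,1],[0,0,0,0,0,0,1],[0,0,0,0,0,0,1],[0,0,0,0,0,0,1],[0,0,0,0,0,0,1]]' 30
python3 -m pendant '[[0,0,0,0,0,0,1],[0,0,-0.02,0,0,0,1],[0,0,-0.04,0,0,0,1],[0,0,-0.06,0,0,0,1],[0,0,-0.07,0,0,0,1],[0,0,-0.06,0,0,0,1],[0,0,-0.03,0,0,0,1],[0,0,0,0,0,0,1]]'
```

```text
clock: 9.7
tcp_pos: [473.7, 48.6, 27.1]
orientation: [0.0, 0.708, 0.706, 0.0]
ft_force: [-1.1, -0.2, 6.8]
opening: 31.1
grip_force: 29.4
clock: 10.37
tcp_pos: [476.1, 48.6, 170.4]
orientation: [0.003, 0.708, 0.706, 0.003]
ft_force: [-0.0, -0.7, 0.1]
opening: 31.3
grip_force: 29.9
```

```bash
python3 -m pendant '[[0.03,0.017,0,0,0,0,1],[0.06,0.034,0,0,0,0,1],[0.07,0.039,0,0,0,0,1],[0.07,0.039,0,0,0,0,1],[0.07,0.039,0,0,0,0,1],[0.07,0.039,0,0,0,0,1],[0.06,0.034,0,0,0,0,1],[0.04,0.022,0,0,0,0,1],[0.025,0.014,0,0,0,0,1],[0,0,0,0,0,0,1]]'
python3 -m pendant '[[0,0,0.03,0,0,0,1],[0,0,0.06,0,0,0,1],[0,0,0.07,0,0,0,1],[0,0,0.06,0,0,0,1],[0,0,0.04,0,0,0,1],[0,0,0.02,0,0,0,1],[0,0,0.01,0,0,0,1],[0,0,0.004,0,0,0,1],[0,0,0.004,0,0,0,1],[0,0,0,0,0,0,1]]'
python3 -m pendant '[[0,0,0,0,0,0,0.2],[0,0,0,0,0,0,0],[0,0,0,0,0,0,-0.5],[0,0,0,0,0,0,-1],[0,0,0,0,0,0,-1],[0,0,0,0,0,0,-1],[0,0,0,0,0,0,-1],[0,0,-0.03,0,0,0,-1],[0,0,-0.07,0,0,0,-1],[0,0,-0.08,0,0,0,-1]]'
```

```text
clock: 11.2
tcp_pos: [612.9, 298.8, 163.9]
orientation: [-0.001, 0.707, 0.707, -0.0]
ft_force: [0.2, -0.4, 0.2]
opening: 31.2
grip_force: 29.9
clock: 12.03
tcp_pos: [613.2, 296.1, 18.6]
orientation: [0.001, 0.708, 0.706, 0.001]
ft_force: [-0.1, 0.1, -0.5]
opening: 31.0
grip_force: 29.9
clock: 12.87
tcp_pos: [609.8, 294.8, 105.0]
orientation: [-0.001, 0.708, 0.706, -0.003]
ft_force: [0.9, -1.1, 0.6]
opening: 85.5
grip_force: 0.0
```

```bash
python3 -m pendant '[[0,0,-0.06,0,0,0,-1],[0,0,-0.05,0,0,0,-1],[-0.065,-0.012,0,0,0,0,-1],[-0.075,-0.014,0,0,0,0,-1],[-0.075,-0.014,0,0,0,0,-1],[-0.075,-0.014,0,0,0,0,-1],[-0.075,-0.014,0,0,0,0,-1],[-0.075,-0.014,0,0,0,0,-1],[-0.075,-0.012,0,0,0,0,-1],[-0.05,-0.008,0,0,0,0,-1]]'
python3 -m pendant '[[0,0,0,0,0,0.15,-1],[0,0,0,0,0,0.15,-1],[0,0,0,0,0,0.15,-1],[0,0,0,0,0,0.15,-1],[0,0,0,0,0,0.15,-1],[0,0,0,0,0,0.15,-1],[0,0,0,0,0,0.15,-1],[0,0,0,0,0,0.15,-1],[0,0,0,0,0,0.15,-1],[0,0,0,0,0,0.15,-1]]'
python3 -m pendant '[[0,0,0,0,0,0.15,-1],[0,0,0,0,0,0.15,-1],[0,0,0,0,0,0.15,-1],[0,0,0,0,0,0.05,-1],[0,0,0.06,0,0,0,-1],[0,0,0.07,0,0,0,-1],[0,0,0.06,0,0,0,-1],[0,0,0.04,0,0,0,-1],[0,0,0,0,0,0,-1],[0,0,0,0,0,0,-1]]'
python3 - <<'E'
from h import *
t=grab("top")
cv2.imwrite("pics/c4.png",cv2.resize(np.hstack([t[140:280,120:320],grab("scene")[160:300,230:430]]),None,fx=2,fy=2))
for k in("red","blue"):
    c=blob(mask(t,k),(235,170,330,270))
    if c is not None: print(k,cv2.contourArea(c),cv2.boundingRect(c),ray("top",cen(c),12))
E
```

```text
clock: 13.7
tcp_pos: [559.4, 10.4, 162.4]
orientation: [0.0, 0.708, 0.706, -0.001]
ft_force: [0.0, -0.3, 0.1]
opening: 85.8
grip_force: 0.0
clock: 14.53
tcp_pos: [560.5, 13.4, 162.3]
orientation: [-0.0, 0.982, 0.191, -0.0]
ft_force: [-0.2, 0.3, -0.0]
opening: 85.6
grip_force: 0.0
clock: 15.37
tcp_pos: [559.6, 13.5, 46.4]
orientation: [-0.0, 1.0, -0.001, -0.002]
ft_force: [-0.5, -0.4, 1.1]
opening: 85.2
grip_force: 0.0
red 119.0 (279, 211, 9, 20) [487.5 -31.8  12. ]
blue 335.0 (239, 216, 22, 22) [472.4  47.5  12. ]
```

View pics/c4.png

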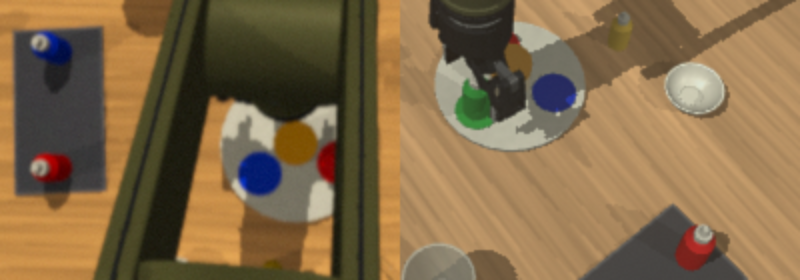

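Blue and red stand upright on the mat. The blue disc centre comes out at (472,47.5), matching the estimate, and the fingers straddle green.

```bash
python3 -m pendant '[[0,0,0.02,0,0,0,-1],[0,0,0.022,0,0,0,-1],[0,0,0,0,0,0,-1],[0,0,0,0,0,0,1],[0,0,0,0,0,0,1],[0,0,0,0,0,0,1],[0,0,0,0,0,0,1],[0,0,0,0,0,0,1],[0,0,0,0,0,0,1],[0,0,0,0,0,0,1]]' 30
python3 -m pendant '[[0,0,0,0,0,0,1],[0,0,-0.02,0,0,0,1],[0,0,-0.04,0,0,0,1],[0,0,-0.06,0,0,0,1],[0,0,-0.07,0,0,0,1],[0,0,-0.06,0,0,0,1],[0,0,-0.03,0,0,0,1],[0,0,0,0,0,0,1]]'
```

```text
clock: 16.3
tcp_pos: [560.9, 13.4, 26.7]
orientation: [-0.0, 1.0, -0.001, 0.0]
ft_force: [-1.0, -0.0, 3.4]
opening: 30.9
grip_force: 29.9
clock: 16.97
tcp_pos: [563.4, 13.3, 171.1]
orientation: [0.0, 1.0, -0.001, 0.004]
ft_force: [0.6, 0.7, -0.7]
opening: 31.1
grip_force: 29.8
```

```bash
python3 -m pendant '[[0,-0.03,0,0,0,0,1],[-0.005,-0.06,0,0,0,0,1],[-0.005,-0.075,0,0,0,0,1],[-0.006,-0.075,0,0,0,0,1],[-0.006,-0.075,0,0,0,0,1],[-0.006,-0.075,0,0,0,0,1],[-0.006,-0.075,0,0,0,0,1],[-0.006,-0.06,0,0,0,0,1],[0,-0.03,0,0,0,0,1],[0,0,0,0,0,0,1]]'
python3 -m pendant '[[0,0,0.03,0,0,0,1],[0,0,0.06,0,0,0,1],[0,0,0.07,0,0,0,1],[0,0,0.06,0,0,0,1],[0,0,0.04,0,0,0,1],[0,0,0.02,0,0,0,1],[0,0,0.01,0,0,0,1],[0,0,0.004,0,0,0,1],[0,0,0.004,0,0,0,1],[0,0,0,0,0,0,1]]'
python3 -m pendant '[[0,0,0,0,0,0,0.2],[0,0,0,0,0,0,0],[0,0,0,0,0,0,-0.5],[0,0,0,0,0,0,-1],[0,0,0,0,0,0,-1],[0,0,0,0,0,0,-1],[0,0,0,0,0,0,-1],[0,0,-0.03,0,0,0,-1],[0,0,-0.07,0,0,0,-1],[0,0,-0.08,0,0,0,-1]]'
python3 -m pendant '[[0,0,-0.06,0,0,0,-1],[0,0,-0.05,0,0,0,-1],[-0.006,0.06,0,0,0,0,-1],[-0.006,0.07,0,0,0,0,-1],[-0.006,0.07,0,0,0,0,-1],[-0.006,0.07,0,0,0,0,-1],[0,0,0,0,0,0,-1]]'
python3 - <<'E'
from h import *
t=grab("top")
cv2.imwrite("pics/c5.png",cv2.resize(np.hstack([t[130:270,110:310],grab("scene")[170:370,250:450][:, :][0:140]]),None,fx=2,fy=2))
for k in("red","blue","green","gold"):
    c=blob(mask(t,k),(225,165,330,270))
    if c is not None: print(k,cv2.contourArea(c),cv2.boundingRect(c),ray("top",cen(c),58 if k=="gold" else 12))
E
```

```text
clock: 17.8
tcp_pos: [540.2, 294.1, 165.0]
orientation: [-0.0, 1.0, 0.001, -0.001]
ft_force: [0.4, 0.2, -1.0]
opening: 31.0
grip_force: 29.9
clock: 18.63
tcp_pos: [542.2, 291.1, 18.3]
orientation: [-0.0, 1.0, -0.001, 0.001]
ft_force: [-0.3, 0.0, 0.2]
opening: 31.1
grip_force: 29.9
clock: 19.47
tcp_pos: [538.9, 289.9, 105.5]
orientation: [0.001, 1.0, -0.001, -0.003]
ft_force: [1.2, 0.8, 0.2]
opening: 85.6
grip_force: 0.0
clock: 20.05
tcp_pos: [527.2, 150.5, 162.2]
orientation: [0.002, 1.0, -0.003, -0.001]
ft_force: [0.3, 0.0, -0.1]
opening: 85.7
grip_force: 0.0
red 324.5 (279, 211, 21, 21) [487.  -44.7  12. ]
blue 335.0 (239, 216, 22, 22) [471.9  47.4  12. ]
green 321.5 (254, 180, 21, 21) [559.5  14.9  12. ]
gold 326.0 (257, 201, 21, 22) [507.    5.9  58. ]
```

View pics/c5.png

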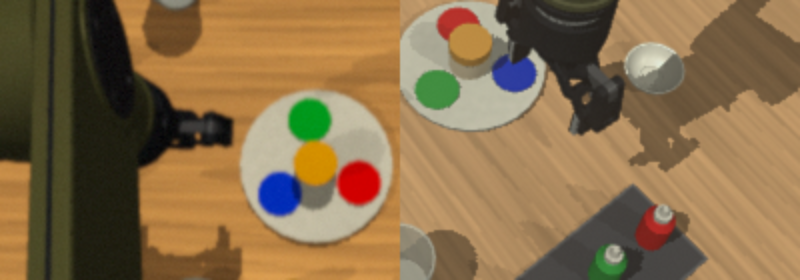

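All three bottles are on the mat; the picture shows red and green upright, and blue was seen upright earlier. All discs are visible: blue (472,47), red (487,-45), green (559.5,15), with the pot at (507,6). Next the pot.

```bash
python3 -m pendant '[[-0.01,0.07,0,0,0,0,-1],[-0.012,0.08,0,0,0,0,-1],[-0.012,0.08,0,0,0,0,-1],[-0.01,0.07,0,0,0,0,-1],[0,0.001,0.06,0,0,0,-1],[0,0,0.07,0,0,0,-1],[0,0,0.07,0,0,0,-1],[0,0,0.05,0,0,0,-1],[0,0,0.034,0,0,0,-1],[0,0,0,0,0,0,-1]]'
python3 -m pendant '[[0,0,0,0,0,0,1],[0,0,0,0,0,0,1],[0,0,0,0,0,0,1],[0,0,0,0,0,0,1],[0,0,0,0,0,0,1],[0,0,0,0,0,0,1],[0,0,0,0,0,0,1]]' 40
python3 -m pendant '[[0,0,-0.02,0,0,0,1],[0,0,-0.04,0,0,0,1],[0,0,-0.06,0,0,0,1],[0,0,-0.05,0,0,0,1],[0,0,-0.03,0,0,0,1],[0,0,0,0,0,0,1]]'
```

```text
clock: 20.98
tcp_pos: [504.4, 6.8, 16.9]
orientation: [-0.0, 1.0, -0.001, -0.003]
ft_force: [-0.2, -0.2, 0.5]
opening: 85.4
grip_force: 0.0
clock: 21.57
tcp_pos: [508.2, 5.8, 21.9]
orientation: [-0.0, 1.0, -0.001, 0.002]
ft_force: [0.7, 2.1, 6.9]
opening: 49.2
grip_force: 41.6
clock: 22.07
tcp_pos: [509.0, 5.2, 124.4]
orientation: [0.0, 1.0, -0.001, 0.004]
ft_force: [0.8, -0.2, -0.8]
opening: 49.0
grip_force: 41.6
```

```bash
python3 -m pendant '[[0.005,0.03,0,0,0,0,1],[0.012,0.06,0,0,0,0,1],[0.013,0.075,0,0,0,0,1],[0.013,0.075,0,0,0,0,1],[0.013,0.075,0,0,0,0,1],[0.013,0.075,0,0,0,0,1],[0.013,0.075,0,0,0,0,1],[0.01,0.06,0,0,0,0,1],[0.005,0.029,0,0,0,0,1],[0,0,0,0,0,0,1]]'
python3 -m pendant '[[0,0,0.03,0,0,0,1],[0,0,0.05,0,0,0,1],[0,0,0.06,0,0,0,1],[0,0,0.04,0,0,0,1],[0,0,0.015,0,0,0,1],[0,0,0,0,0,0,1],[0,0,0,0,0,0,1]]'
python3 - <<'E'
from h import *
cv2.imwrite("pics/c6.png",cv2.resize(np.hstack([grab("top")[120:260,300:460],grab("scene")[70:210,130:290]]),None,fx=2.5,fy=2.5))
E
```

```text
clock: 22.9
tcp_pos: [554.6, -275.2, 119.4]
orientation: [0.001, 1.0, -0.003, -0.0]
ft_force: [0.7, -0.3, -1.6]
opening: 49.1
grip_force: 41.7
clock: 23.48
tcp_pos: [554.3, -270.6, 22.8]
orientation: [-0.0, 1.0, -0.001, -0.0]
ft_force: [0.8, 0.6, -1.0]
opening: 48.8
grip_force: 41.7
```

View pics/c6.png

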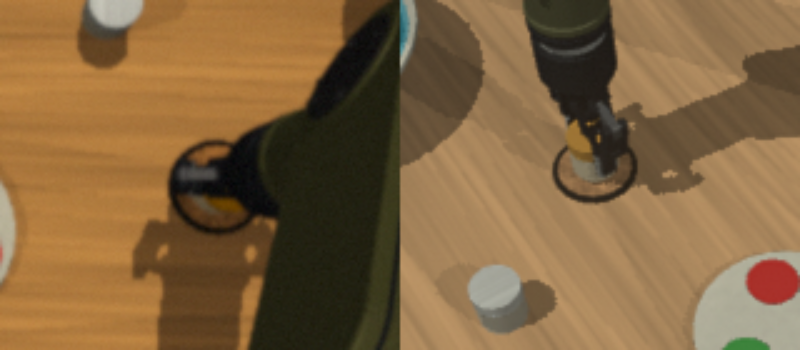

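The pot hangs centred over the coaster, about 7 mm above it. I'll lower, release, rise and check.

```bash
python3 -m pendant '[[0,0,0.007,0,0,0,1],[0,0,0.007,0,0,0,1],[0,0,0,0,0,0,1],[0,0,0,0,0,0,0],[0,0,0,0,0,0,-0.5],[0,0,0,0,0,0,-1],[0,0,0,0,0,0,-1],[0,0,0,0,0,0,-1],[0,0,0,0,0,0,-1]]'
python3 -m pendant '[[0,0,-0.04,0,0,0,-1],[0,0,-0.08,0,0,0,-1],[0,0,-0.08,0,0,0,-1],[0,0,-0.08,0,0,0,-1],[0,-0.08,0,0,0,0,-1],[0,-0.08,0,0,0,0,-1],[0,-0.08,0,0,0,0,-1],[0,-0.08,0,0,0,0,-1],[0,-0.08,0,0,0,0,-1],[0,-0.08,0,0,0,0,-1]]'
python3 - <<'E'
from h import *
t=grab("top","t7");s=grab("scene","s7")
c=blob(mask(t,"gold"),(360,165,415,225));print("pot top",cv2.contourArea(c),ray("top",cen(c),53))
h=hsv(s);c=blob(cv2.inRange(h,np.array((14,140,90)),np.array((26,255,255))),(195,110,222,140));print("scene",ray("scene",cen(c),50) if c is not None and cv2.contourArea(c)>9 else None)
for k in("red","blue","green"):
    m=mask(t,k);c=blob(m,(110,140,185,260))
    if c is not None:print(k,cv2.boundingRect(c),cv2.contourArea(c),ray("top",cen(c),45))
cv2.imwrite("pics/c7.png",cv2.resize(np.hstack([t[120:260,110:270],t[120:260,330:430],s[80:220,150:250]]),None,fx=2.2,fy=2.2))
E
```

```text
clock: 24.33
tcp_pos: [554.3, -271.5, 15.6]
orientation: [-0.0, 1.0, -0.001, -0.0]
ft_force: [0.4, -1.0, -0.5]
opening: 85.6
grip_force: 0.0
clock: 25.17
tcp_pos: [554.5, -29.9, 155.9]
orientation: [-0.0, 1.0, -0.001, 0.0]
ft_force: [0.5, -0.3, -0.4]
opening: 85.5
grip_force: 0.0
pot top 383.5 [ 555.5 -271.1   53. ]
scene [ 556.2 -267.4   50. ]
red (138, 217, 18, 14) 141.5 [473.3 276.7  45. ]
blue (136, 156, 20, 16) 151.0 [608.6 285.1  45. ]
green (137, 186, 19, 16) 151.5 [539.  281.2  45. ]
```

View pics/c7.png

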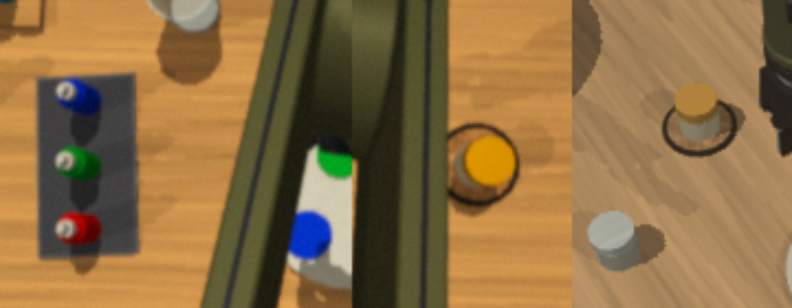

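The pot stands centred on the coaster (555,-271), and the bottles are upright on the mat. Green is next, the last one placed.

```bash
python3 -m pendant '[[-0.004,-0.06,0,0,0,0,-1],[-0.004,-0.08,0,0,0,0,-1],[-0.004,-0.08,0,0,0,0,-1],[-0.004,-0.08,0,0,0,0,-1],[-0.004,-0.08,0,0,0,0,-1],[-0.004,-0.08,0,0,0,0,-1],[-0.005,-0.08,0,0,0,0,-1],[0,-0.07,0,0,0,0,-1],[0,-0.035,0,0,0,0,-1],[0,0,0,0,0,0,-1]]'
python3 -m pendant '[[0,0,0.06,0,0,0,-1],[0,0,0.07,0,0,0,-1],[0,0,0.07,0,0,0,-1],[0,0,0.05,0,0,0,-1],[0,0,0.026,0,0,0,-1],[0,0,0,0,0,0,-1],[0,0,0,0,0,0,-1]]'
python3 -m pendant '[[0,0,0,0,0,0,1],[0,0,0,0,0,0,1],[0,0,0,0,0,0,1],[0,0,0,0,0,0,1],[0,0,0,0,0,0,1],[0,0,0,0,0,0,1],[0,0,0,0,0,0,1],[0,0,0,0,0,0,1]]' 30
python3 -m pendant '[[0,0,-0.02,0,0,0,1],[0,0,-0.04,0,0,0,1],[0,0,-0.06,0,0,0,1],[0,0,-0.07,0,0,0,1],[0,0,-0.06,0,0,0,1],[0,0,-0.03,0,0,0,1],[0,0,0,0,0,0,1],[0,0,0,0,0,0,1]]'
```

```text
clock: 26.1
tcp_pos: [541.6, 294.6, 155.6]
orientation: [-0.001, 1.0, 0.001, 0.0]
ft_force: [0.4, 0.7, -0.1]
opening: 85.0
grip_force: 0.0
clock: 26.68
tcp_pos: [541.0, 289.3, 17.0]
orientation: [0.001, 1.0, -0.002, -0.001]
ft_force: [-1.3, 0.9, -0.6]
opening: 85.5
grip_force: 0.0
clock: 27.35
tcp_pos: [541.9, 291.3, 19.1]
orientation: [-0.0, 1.0, -0.001, 0.001]
ft_force: [-1.1, -1.1, 6.3]
opening: 31.1
grip_force: 30.0
clock: 28.02
tcp_pos: [541.5, 291.2, 159.1]
orientation: [-0.001, 1.0, -0.001, 0.001]
ft_force: [-0.2, 0.9, -1.1]
opening: 31.2
grip_force: 29.8
```

```bash
python3 -m pendant '[[0,0.03,0,0,0,0,1],[0.005,0.06,0,0,0,0,1],[0.005,0.075,0,0,0,0,1],[0.006,0.075,0,0,0,0,1],[0.006,0.075,0,0,0,0,1],[0.006,0.075,0,0,0,0,1],[0.006,0.075,0,0,0,0,1],[0.005,0.06,0,0,0,0,1],[0,0.03,0,0,0,0,1],[0,0,0,0,0,0,1]]'
python3 -m pendant '[[0,0,0.03,0,0,0,1],[0,0,0.06,0,0,0,1],[0,0,0.07,0,0,0,1],[0,0,0.05,0,0,0,1],[0,0,0.03,0,0,0,1],[0,0,0.014,0,0,0,1],[0,0,0.004,0,0,0,1],[0,0,0.004,0,0,0,1],[0,0,0,0,0,0,1],[0,0,0,0,0,0,1]]'
python3 -m pendant '[[0,0,0,0,0,0,0.2],[0,0,0,0,0,0,0],[0,0,0,0,0,0,-0.5],[0,0,0,0,0,0,-1],[0,0,0,0,0,0,-1],[0,0,0,0,0,0,-1],[0,0,-0.03,0,0,0,-1],[0,0,-0.07,0,0,0,-1],[0,0,-0.08,0,0,0,-1],[0,0,-0.08,0,0,0,-1]]'
```

```text
clock: 28.85
tcp_pos: [558.1, 9.0, 155.6]
orientation: [0.001, 1.0, -0.003, -0.002]
ft_force: [0.1, 0.1, -1.2]
opening: 31.1
grip_force: 29.9
clock: 29.68
tcp_pos: [555.9, 13.9, 27.5]
orientation: [-0.0, 1.0, -0.001, -0.003]
ft_force: [-8.8, -0.0, 15.2]
opening: 31.3
grip_force: 31.7
clock: 30.52
tcp_pos: [559.1, 13.4, 157.2]
orientation: [-0.0, 1.0, -0.001, -0.001]
ft_force: [-0.0, 0.4, -0.5]
opening: 85.4
grip_force: 0.0
```

```bash
python3 -m pendant '[[0.012,-0.065,0,0,0,0,-1],[0.014,-0.075,0,0,0,0,-1],[0.014,-0.075,0,0,0,0,-1],[0.014,-0.075,0,0,0,0,-1],[0.014,-0.075,0,0,0,0,-1],[0.014,-0.075,0,0,0,0,-1],[0.013,-0.075,0,0,0,0,-1],[0.008,-0.05,0,0,0,0,-1],[0,0,0,0,0,-0.15,-1],[0,0,0,0,0,-0.15,-1]]'
python3 -m pendant '[[0,0,0,0,0,-0.15,-1],[0,0,0,0,0,-0.15,-1],[0,0,0,0,0,-0.15,-1],[0,0,0,0,0,-0.15,-1],[0,0,0,0,0,-0.15,-1],[0,0,0,0,0,-0.15,-1],[0,0,0,0,0,-0.15,-1],[0,0,0,0,0,-0.15,-1],[0,0,0,0,0,-0.15,-1],[0,0,0,0,0,-0.15,-1]]'
python3 -m pendant '[[0,0,0,0,0,-0.15,-1],[0,0,0,0,0,-0.05,-1],[0,0,0,0,0,0,-1],[0,0,0,0,0,0,-1]]'
python3 - <<'E'
from h import *
t=grab("top");s=grab("scene")
c=blob(mask(t,"green"),(225,165,330,270));x,y,w,hh=cv2.boundingRect(c);print((x,y,w,hh),cv2.contourArea(c),"start was (254,179,22,21) 316")
cv2.imwrite("pics/c8.png",cv2.resize(np.hstack([t[130:270,120:320],s[150:290,230:430]]),None,fx=2,fy=2))
E
```

```text
clock: 31.35
tcp_pos: [612.1, 298.2, 156.1]
orientation: [-0.0, 0.993, 0.121, -0.0]
ft_force: [-0.5, -0.1, -0.3]
opening: 85.5
grip_force: 0.0
clock: 32.18
tcp_pos: [612.0, 295.7, 156.4]
orientation: [-0.0, 0.759, 0.651, -0.0]
ft_force: [0.5, 0.6, 0.4]
opening: 85.3
grip_force: 0.0
clock: 32.52
tcp_pos: [612.1, 295.7, 156.5]
orientation: [-0.0, 0.708, 0.706, -0.0]
ft_force: [-0.4, 0.5, 0.1]
opening: 85.1
grip_force: 0.0
(254, 179, 22, 22) 320.5 start was (254,179,22,21) 316
```

View pics/c8.png

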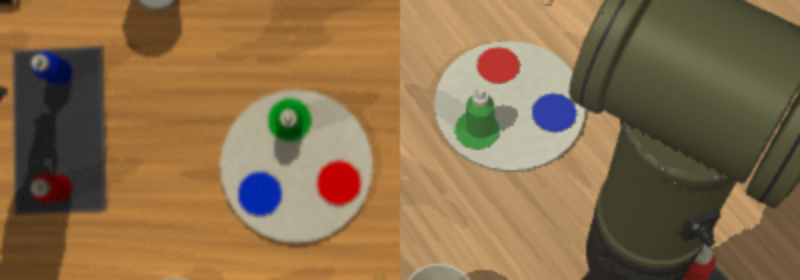

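Green is upright in the middle of its disc. Blue is next.

```bash
python3 -m pendant '[[0,0,0.06,0,0,0,-1],[0,0,0.07,0,0,0,-1],[0,0,0.07,0,0,0,-1],[0,0,0.05,0,0,0,-1],[0,0,0.028,0,0,0,-1],[0,0,0,0,0,0,-1],[0,0,0,0,0,0,-1]]'
python3 -m pendant '[[0,0,0,0,0,0,1],[0,0,0,0,0,0,1],[0,0,0,0,0,0,1],[0,0,0,0,0,0,1],[0,0,0,0,0,0,1],[0,0,0,0,0,0,1],[0,0,0,0,0,0,1],[0,0,0,0,0,0,1]]' 30
python3 -m pendant '[[0,0,-0.02,0,0,0,1],[0,0,-0.04,0,0,0,1],[0,0,-0.06,0,0,0,1],[0,0,-0.07,0,0,0,1],[0,0,-0.06,0,0,0,1],[0,0,-0.03,0,0,0,1],[0,0,0,0,0,0,1],[0,0,0,0,0,0,1]]'
python3 -m pendant '[[-0.03,-0.017,0,0,0,0,1],[-0.06,-0.034,0,0,0,0,1],[-0.07,-0.039,0,0,0,0,1],[-0.07,-0.039,0,0,0,0,1],[-0.07,-0.039,0,0,0,0,1],[-0.07,-0.039,0,0,0,0,1],[-0.06,-0.034,0,0,0,0,1],[-0.04,-0.022,0,0,0,0,1],[-0.025,-0.014,0,0,0,0,1],[0,0,0,0,0,0,1]]'
python3 -m pendant '[[0,0,0.03,0,0,0,1],[0,0,0.06,0,0,0,1],[0,0,0.07,0,0,0,1],[0,0,0.05,0,0,0,1],[0,0,0.03,0,0,0,1],[0,0,0.014,0,0,0,1],[0,0,0.004,0,0,0,1],[0,0,0,0,0,0,1],[0,0,0,0,0,0,1]]'
```

```text
clock: 33.2
tcp_pos: [611.6, 295.6, 16.9]
orientation: [-0.0, 0.708, 0.706, -0.001]
ft_force: [-0.1, 0.6, 0.6]
opening: 85.2
grip_force: 0.0
clock: 33.87
tcp_pos: [612.9, 296.1, 19.2]
orientation: [0.0, 0.708, 0.706, 0.001]
ft_force: [-0.4, -0.1, 5.4]
opening: 31.1
grip_force: 29.9
clock: 34.53
tcp_pos: [612.6, 296.0, 159.2]
orientation: [0.001, 0.708, 0.706, 0.001]
ft_force: [-0.1, -0.5, -0.1]
opening: 31.4
grip_force: 29.8
clock: 35.37
tcp_pos: [469.0, 46.3, 155.8]
orientation: [-0.002, 0.709, 0.705, -0.003]
ft_force: [0.7, -0.4, -0.8]
opening: 31.0
grip_force: 29.8
clock: 36.12
tcp_pos: [473.1, 49.1, 28.4]
orientation: [-0.0, 0.708, 0.706, -0.0]
ft_force: [-0.4, -0.5, -0.8]
opening: 31.0
grip_force: 30.4
```

```bash
python3 -m pendant '[[0,0,0.003,0,0,0,1],[0,0,0,0,0,0,0.2],[0,0,0,0,0,0,0],[0,0,0,0,0,0,-0.5],[0,0,0,0,0,0,-1],[0,0,0,0,0,0,-1],[0,0,0,0,0,0,-1],[0,0,-0.03,0,0,0,-1],[0,0,-0.07,0,0,0,-1],[0,0,-0.08,0,0,0,-1]]'
python3 -m pendant '[[0,0,-0.08,0,0,0,-1],[0.06,-0.001,0,0,0,0,-1],[0.08,-0.001,0,0,0,0,-1],[0.08,0,0,0,0,0,-1],[0.08,0,0,0,0,0,-1],[0.08,0,0,0,0,0,-1],[0.06,0,0,0,0,0,-1],[0.036,0,0,0,0,0,-1],[0,0,0,0,0,0,-1],[0,0,0,0,0,0,-1]]'
python3 - <<'E'
from h import *
t=grab("top");s=grab("scene")
cv2.imwrite("pics/c9.png",cv2.resize(np.hstack([t[130:270,120:320],s[150:290,230:430]]),None,fx=2,fy=2))
E
```

```text
clock: 36.95
tcp_pos: [470.8, 48.5, 116.3]
orientation: [-0.002, 0.708, 0.706, -0.002]
ft_force: [1.1, 1.6, -1.0]
opening: 85.4
grip_force: 0.0
clock: 37.78
tcp_pos: [472.2, 287.2, 157.0]
orientation: [0.0, 0.707, 0.707, -0.0]
ft_force: [-0.1, -0.2, -0.5]
opening: 85.5
grip_force: 0.0
```

View pics/c9.png

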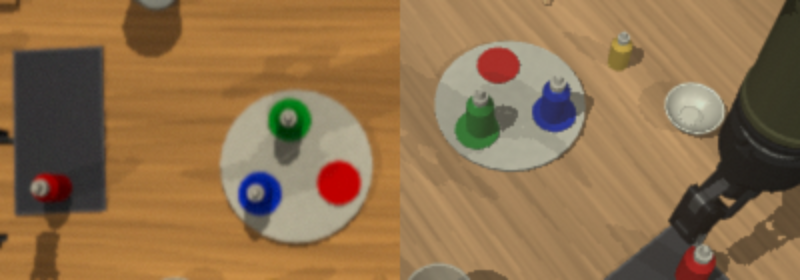

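Blue is upright in the middle of its disc. Red is last.

```bash
python3 -m pendant '[[0,0,0.06,0,0,0,-1],[0,0,0.07,0,0,0,-1],[0,0,0.07,0,0,0,-1],[0,0,0.05,0,0,0,-1],[0,0,0.029,0,0,0,-1],[0,0,0,0,0,0,-1],[0,0,0,0,0,0,-1]]'
python3 -m pendant '[[0,0,0,0,0,0,1],[0,0,0,0,0,0,1],[0,0,0,0,0,0,1],[0,0,0,0,0,0,1],[0,0,0,0,0,0,1],[0,0,0,0,0,0,1],[0,0,0,0,0,0,1],[0,0,0,0,0,0,1]]' 30
python3 -m pendant '[[0,0,-0.02,0,0,0,1],[0,0,-0.04,0,0,0,1],[0,0,-0.06,0,0,0,1],[0,0,-0.07,0,0,0,1],[0,0,-0.06,0,0,0,1],[0,0,-0.03,0,0,0,1],[0,0,0,0,0,0,1],[0,0,0,0,0,0,1]]'
python3 -m pendant '[[-0.03,0,0,0,0,0,1],[-0.06,0.004,0,0,0,0,1],[-0.08,0.004,0,0,0,0,1],[-0.08,0.004,0,0,0,0,1],[-0.08,0.004,0,0,0,0,1],[-0.08,0.004,0,0,0,0,1],[-0.08,0.004,0,0,0,0,1],[-0.08,0.004,0,0,0,0,1],[-0.06,0.002,0,0,0,0,1],[-0.034,0,0,0,0,0,1]]'
python3 -m pendant '[[0,0,0.03,0,0,0,1],[0,0,0.06,0,0,0,1],[0,0,0.07,0,0,0,1],[0,0,0.05,0,0,0,1],[0,0,0.03,0,0,0,1],[0,0,0.014,0,0,0,1],[0,0,0.004,0,0,0,1],[0,0,0,0,0,0,1],[0,0,0,0,0,0,1]]'
```

```text
clock: 38.47
tcp_pos: [472.2, 284.9, 17.3]
orientation: [-0.0, 0.708, 0.706, -0.001]
ft_force: [-0.0, -0.8, 1.1]
opening: 85.1
grip_force: 0.0
clock: 39.13
tcp_pos: [473.3, 286.9, 19.0]
orientation: [0.0, 0.708, 0.707, 0.001]
ft_force: [-0.2, -1.2, 6.1]
opening: 30.9
grip_force: 29.5
clock: 39.8
tcp_pos: [473.0, 286.9, 159.1]
orientation: [0.0, 0.708, 0.706, 0.001]
ft_force: [-0.2, 0.0, -0.7]
opening: 31.0
grip_force: 29.9
clock: 40.63
tcp_pos: [485.0, -49.2, 155.9]
orientation: [-0.001, 0.709, 0.705, -0.002]
ft_force: [0.0, -0.2, -0.3]
opening: 31.0
grip_force: 29.9
clock: 41.38
tcp_pos: [485.6, -45.6, 28.2]
orientation: [-0.001, 0.708, 0.706, -0.001]
ft_force: [0.1, 0.6, -0.7]
opening: 31.2
grip_force: 30.4
```

```bash
python3 -m pendant '[[0,0,0.003,0,0,0,1],[0,0,0,0,0,0,0.2],[0,0,0,0,0,0,0],[0,0,0,0,0,0,-0.5],[0,0,0,0,0,0,-1],[0,0,0,0,0,0,-1],[0,0,0,0,0,0,-1],[0,0,-0.03,0,0,0,-1],[0,0,-0.07,0,0,0,-1],[0,0,-0.08,0,0,0,-1]]'
python3 -m pendant '[[0,0,-0.08,0,0,0,-1],[0.08,0,0,0,0,0,-1],[0.08,0,0,0,0,0,-1],[0.08,0,0,0,0,0,-1],[0.08,0,0,0,0,0,-1],[0.08,0,0,0,0,0,-1],[0.08,0,0,0,0,0,-1],[0.08,0,0,0,0,0,-1],[0.08,0,0,0,0,0,-1],[0,0,0,0,0,0,-1]]'
python3 - <<'E'
from h import *
t=grab("top");s=grab("scene");t0=cv2.imread("pics/top0.png");s0=cv2.imread("pics/scene0.png")
for k in("blue","green","red"):
    for n,a in(("t0",t0),("t",t)):
        c=blob(mask(a,k),(225,165,330,270));h=hsv(a);w=cv2.inRange(h,np.array((0,0,110)),np.array((180,90,255)))
        f=np.zeros_like(w);cv2.drawContours(f,[cv2.convexHull(c)],-1,255,-1);cp=blob(w&f,(225,165,330,270))
        print(k,n,cv2.boundingRect(c),"cap",ray("top",cen(cp),76))
c=blob(mask(t,"gold"),(360,165,415,225));print("pot",ray("top",cen(c),53))
cv2.imwrite("pics/c10.png",cv2.resize(np.vstack([np.hstack([t0[165:265,215:325],t[165:265,215:325]]),np.hstack([s0[145:245,235:345],s[145:245,235:345]])]),None,fx=3,fy=3))
E
```

```text
clock: 42.22
tcp_pos: [484.7, -45.0, 116.3]
orientation: [-0.003, 0.708, 0.706, -0.002]
ft_force: [1.1, -0.5, 0.4]
opening: 85.6
grip_force: 0.0
clock: 43.05
tcp_pos: [488.1, 281.9, 157.6]
orientation: [-0.001, 0.706, 0.708, 0.003]
ft_force: [0.7, -0.5, 0.4]
opening: 85.2
grip_force: 0.0
blue t0 (239, 216, 22, 22) cap [475.1  48.1  76. ]
blue t (239, 216, 22, 22) cap [475.1  48.2  76. ]
green t0 (254, 179, 22, 21) cap [562.2  14.5  76. ]
green t (254, 179, 22, 21) cap [557.6  14.6  76. ]
red t0 (279, 211, 21, 21) cap [488.3 -44.8  76. ]
red t (279, 211, 21, 21) cap [486.3 -44.9  76. ]
pot [ 554.9 -270.6   53. ]
```

View pics/c10.png

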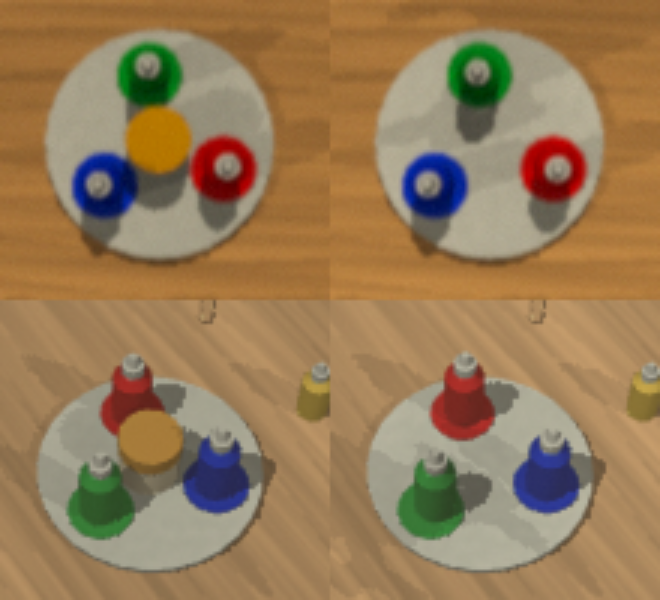

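The before/after pairs show all three bottles upright on their own discs. Green is about 5 mm from its start position, within the 12 mm limit. The pot is centred on the coaster and the gripper is clear, so I'm handing in.

```bash
python3 -c "
from plant import workorder;print(workorder.finish_job())"
```

```text
the job is handed in; nothing more can be done
None
```

I handed the job in at about 43 s of the 144 s limit; no verdict came back. In the last pictures the three bottles stood upright on their own discs (green about 5 mm from its start position, the others about 2 mm or less), the pot was centred on the coaster, and the gripper was clear.

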